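# Seal the sample containment box

## Robot

A 7-joint arm with a two-finger parallel gripper is mounted at the origin on the work surface. World frame = base frame: x ahead of the robot, y to its left, z up, the work surface at z = 0. Lengths are in mm, angles in rad, forces in N, time in s.
With the tool pointing down it reaches from about 425 to 975 mm from the base axis. Payload 16.7 kg.
Tool frame: the origin (TCP) lies at the very end of the fingers, on their centre line; the grasp point (between the pads) lies 19 mm behind it; z points along the fingers, y is the direction in which the jaws open and shut (so a half turn about z gives the same grasp; the last joint's range is limited). The gripper opens to 85 mm and grips with 20 to 120 N. Pads are 22 mm wide; open, the fingers measure 114 mm over their backs; the gripper's body (76 mm by 85 mm) begins 54 mm behind the grasp point. The pads swing forward as they close: fully open they stand 13 mm farther back than shut.
Start: joints at [1.054, 0.426, 0.074, 1.606, -0.034, 1.111, -0.067], TCP at [242.672, -629.829, 199.702] pointing down, gripper open.
Joint ranges: [-2.85, 2.85], [-0.5, 2.14], [-1.23, 1.37], [0.21, 2.46], [-1.02, 4.16], [0.16, 2.05], [-2.73, 2.73]. Speed limits (rad/s): [1.89, 1.89, 2.39, 2.39, 3.01, 3.01, 3.01].

## Interface

Orientations are given as a unit quaternion [x, y, z, w].
In Python, from rig import manip gives the robot as it stands. Calls block until the motion is done:
- manip.move_ptp(position, orientation): joint-space move of the TCP to a pose.
- manip.line_to(position, attitude=None, v=150): straight line of the TCP; attitude=None keeps the orientation; v is the mean speed in mm/s.
- manip.move_j(angles): joint-space move.
- manip.command_gripper(opening, strength=None): finger opening in mm; strength is the grip in N (None keeps the last); returns when the fingers have stopped.
- manip.dwell(seconds).
- manip.solve_ik(position, orientation): joint angles nearest the present ones, or None.
- manip.sense(): the state.
- manip.capture(name): name is "side" or "top" or "wrist"; returns a dict with "color" (420x560x3 uint8, red, green, blue), "fx", "fy", "cx", "cy" (pixels), "R" (3x3) and "t" (3): a world point X has camera coordinates R X + t. Camera axes: x right, y down, z forward; pixel columns grow to the right and rows downward; lengths in mm; the calibration is good to about 2 mm. The wrist camera is an equidistant fisheye: a pixel r from the principal point sees the ray r / f radians off the axis. A picture is of the moment at which its call begins. There is no depth.
A pose or a line that the arm cannot do raises manip.IKError and nothing moves.
- manip.sign_off(): hands the job in, once; it reports no verdict.
The state is a dict: "time": time; "q": joint angles; "qd": joint speeds; "effort": joint torques, N m; "tcp_pos": TCP position; "orientation": TCP orientation; "wrist_force": force on the tool from outside, world axes, zero at the start; "wrist_torque": the same for the moment, N m; "opening": finger opening in mm.
Only numpy, scipy, OpenCV 4.12 (cv2) and the standard library are available. Lean on these libraries where they do the work, as an engineer would, in place of code of your own. Each camera call takes 0.05 s, during which the arm holds its last target.

## Task

Seal the tubes into the containment box: lower the sloping hatch until it lies shut, then hand-tighten its four black quarter-turn knobs clockwise, working crosswise (each knob, then the one diagonally opposite) in two rounds. In the first round bring every knob to about half of its turn, and only then, in a second round, turn every one fully home to its stop, where its white line meets the green mark. Leave the things standing round the box where they are.

Things in the scene. Friction and masses are not known exactly. Their poses are not given: they have to be found in the camera images.
- box: White containment box, fixed, 340 mm deep (x, from -190 to 150 mm), 420 mm wide (y). Origin: on the table under its middle; x points from its low front (robot side) to its tall back, y to its left, z up. Behind the 25 degree slope that carries the hatch, its top is level at z = 236 mm from x = 37 to 150 mm, with two 30 mm high fittings. A foam block of red-capped tubes stands inside.
- slope_front (a point): Middle of the front top edge of the box (box frame x = -190, z = 130 mm). From here the top slopes up to the back at 25 degrees for 250 mm; the hatch lies on it when shut. Axes as the box's.
- canister_top (a point): Centre of the top of the fixed blue filter canister on the box's right-hand side: 110 mm across, 142 mm tall (box frame x = -60, y = -370 mm). A level pipe along the box's y joins it to the box; on the pipe stands a damper whose red handle, 190 mm high at most, points over the canister. Not part of the job.
- hatch (a joint): Hinge of the sloping hatch, a 250 x 320 x 12 mm framed clear panel hinged along its upper (rear) edge. 0 = shut on its gasket (its top face then 15 mm above the slope), 1.1 rad = fully open; grows as the front edge lifts. A friction hinge: it stays at whatever angle it is left; about 2 to 5 N down on the front edge shuts it.
- hatch_hinge (a point): Middle of the hatch's hinge line, on the slope's upper edge. This frame turns with the hatch: x along the panel from its front edge to the hinge, y to the left (the hinge axis), z out of the panel's top face. With the hatch shut its x is 25 degrees above level and its z leans 25 degrees from vertical towards the front.
- hatch_handle (a point): Middle of the dark round bar (12 mm thick, 80 mm long, along y) of the bow handle on the hatch's front rail; the bar's axis is 25 mm above the panel's top face and 232 mm from the hinge line. Same axes as hatch_hinge.
- tube_rack: Bystander: loose white foam block, 118 x 118 mm, with 16 red-capped tubes, 110 mm tall. Origin: centre of its underside.
- bottle: Bystander: loose white bottle, 68 mm across, 165 mm tall. Origin: centre of its underside.
- carton: Bystander: loose white carton with a blue band, 130 x 90 x 65 mm. Origin: centre of its underside.
- knob_fl (a joint): Quarter turn of the hatch's front left knob (front = low edge, by the handle; left = the box's +y); the rear right knob is diagonally opposite. Grows clockwise seen from above; 0 = loose, 1.57 rad = home against its stop. Takes about 0.2 N m, stays where left, does not move along its axis. A white line on its top points at a black mark when at 0, at a green mark when home.
- knob_fl_grip (a point): Middle of the front left knob's grip, on its axis: black, fluted, round, 46 mm across; the grip reaches 14 mm above and below this point, its underside 12 mm above the hatch's face. z = the knob's axis, square to the hatch, outward; the frame turns with the knob. Knobs are 150 mm apart up the slope, 260 mm across.
- knob_fr (a joint): Quarter turn of the hatch's front right knob (front = low edge, by the handle; left = the box's +y); the rear left knob is diagonally opposite. Grows clockwise seen from above; 0 = loose, 1.57 rad = home against its stop. Takes about 0.2 N m, stays where left, does not move along its axis. A white line on its top points at a black mark when at 0, at a green mark when home.
- knob_fr_grip (a point): Middle of the front right knob's grip, on its axis: black, fluted, round, 46 mm across; the grip reaches 14 mm above and below this point, its underside 12 mm above the hatch's face. z = the knob's axis, square to the hatch, outward; the frame turns with the knob. Knobs are 150 mm apart up the slope, 260 mm across.
- knob_rl (a joint): Quarter turn of the hatch's rear left knob (front = low edge, by the handle; left = the box's +y); the front right knob is diagonally opposite. Grows clockwise seen from above; 0 = loose, 1.57 rad = home against its stop. Takes about 0.2 N m, stays where left, does not move along its axis. A white line on its top points at a black mark when at 0, at a green mark when home.
- knob_rl_grip (a point): Middle of the rear left knob's grip, on its axis: black, fluted, round, 46 mm across; the grip reaches 14 mm above and below this point, its underside 12 mm above the hatch's face. z = the knob's axis, square to the hatch, outward; the frame turns with the knob. Knobs are 150 mm apart up the slope, 260 mm across.
- knob_rr (a joint): Quarter turn of the hatch's rear right knob (front = low edge, by the handle; left = the box's +y); the front left knob is diagonally opposite. Grows clockwise seen from above; 0 = loose, 1.57 rad = home against its stop. Takes about 0.2 N m, stays where left, does not move along its axis. A white line on its top points at a black mark when at 0, at a green mark when home.
- knob_rr_grip (a point): Middle of the rear right knob's grip, on its axis: black, fluted, round, 46 mm across; the grip reaches 14 mm above and below this point, its underside 12 mm above the hatch's face. z = the knob's axis, square to the hatch, outward; the frame turns with the knob. Knobs are 150 mm apart up the slope, 260 mm across.

How it is judged (in metres and radians):
On the way, in this order (a step that is already met when the one before it is completed fails the run):
1. the hatch is shut (value of joint hatch below 0.03 rad), for 0.2 s.
2. first round: two diagonally opposite knobs have been turned past 0.55 rad ((value of joint each of knob_fl, knob_rr above 0.55 rad or value of joint each of knob_fr, knob_rl above 0.55 rad) and value of joint hatch below 0.03 rad), for 0.2 s.
3. first round: all four knobs are past 0.55 rad (value of joint each of knob_fl, knob_fr, knob_rl, knob_rr above 0.55 rad and value of joint hatch below 0.03 rad), for 0.2 s.
4. second round: two diagonally opposite knobs are home, past 1.4 rad ((value of joint each of knob_fl, knob_rr above 1.4 rad or value of joint each of knob_fr, knob_rl above 1.4 rad) and value of joint hatch below 0.03 rad), for 0.2 s.
5. second round: all four knobs are home, past 1.4 rad (value of joint each of knob_fl, knob_fr, knob_rl, knob_rr above 1.4 rad and value of joint hatch below 0.03 rad), for 0.2 s.
At the end, for the whole second after the job is handed in: The hatch is shut (within 0.03 rad), all four knobs are home (past 1.4 of 1.57 rad), and the tube rack, bottle and carton stand upright within 30 mm of where they were (all of step 5 and distance of each of tube_rack, bottle, carton from where it was at the start of the episode below 0.03 m and angle between each of tube_rack, bottle, carton's own z axis and vertical below 0.3 rad); the robot touches nothing.
It fails at once if a knob was tightened past 0.55 rad while the hatch stood open by more than 0.15 rad (value of joint hatch above 0.15 rad and value of joint any of knob_fl, knob_fr, knob_rl, knob_rr above 0.55 rad).
It fails at once if a knob was turned past 1.25 rad while another was still short of 0.55 rad (first round not finished) (value of joint any of knob_fl, knob_fr, knob_rl, knob_rr above 1.25 rad and value of joint any of knob_fl, knob_fr, knob_rl, knob_rr below 0.55 rad).
It fails at once if first round not crosswise: two neighbouring knobs past 0.55 rad while the other two were not ((value of joint each of knob_fl, knob_fr above 0.55 rad and value of joint each of knob_rl, knob_rr below 0.55 rad) or (value of joint each of knob_fl, knob_rl above 0.55 rad and value of joint each of knob_fr, knob_rr below 0.55 rad) or (value of joint each of knob_fl, knob_rl below 0.55 rad and value of joint each of knob_fr, knob_rr above 0.55 rad) or (value of joint each of knob_fl, knob_fr below 0.55 rad and value of joint each of knob_rl, knob_rr above 0.55 rad)).
It fails at once if second round not crosswise: two neighbouring knobs past 1.3 rad while the other two were not ((value of joint each of knob_fl, knob_fr above 1.3 rad and value of joint each of knob_rl, knob_rr below 1.3 rad) or (value of joint each of knob_fl, knob_rl above 1.3 rad and value of joint each of knob_fr, knob_rr below 1.3 rad) or (value of joint each of knob_fl, knob_rl below 1.3 rad and value of joint each of knob_fr, knob_rr above 1.3 rad) or (value of joint each of knob_fl, knob_fr below 1.3 rad and value of joint each of knob_rl, knob_rr above 1.3 rad)).
It fails at once if a bystander was knocked over or pushed more than 30 mm (distance of any of tube_rack, bottle, carton from where it was at the start of the episode above 0.03 m or angle between any of tube_rack, bottle, carton's own z axis and vertical above 0.3 rad).
It also fails if it takes over 72 s, if anything falls off the work surface, if the arm or the gripper's body presses on something with over 40 N, if the wrist force passes 120 N, or if a joint passes its speed limit or range.

## Working session

There is one attempt and no reset: what is moved stays moved. The work goes in short steps, each a Python script; the robot and the scene stay as the last script left them, time stands still between calls to the robot, and variables do not carry over. Pictures are saved under pics/ and viewed, and the job is handed in when it is done.

```bash
mkdir -p pics; ls
python3 - <<'E'
from rig import manip
import cv2
s=manip.sense();print(s)
for n in ["side","top","wrist"]:
    c=manip.capture(n);cv2.imwrite(f"pics/{n}0.png",c["color"][:,:,::-1])
    print(n,c["fx"],c["fy"],c["cx"],c["cy"],c["R"],c["t"])
E
```

```text
pics
{'time': 0.0, 'q': array([ 1.05348788,  0.42674817,  0.07386506,  1.60661971, -0.03410543,
        1.11077619, -0.06708416]), 'qd': array([-0.00067195, -0.00135844,  0.00096651, -0.00123028, -0.00057184,
       -0.00037785,  0.00038596]), 'effort': array([-7.02777888e-04, -9.49833655e+01,  3.76017585e+00, -4.63500595e+01,
        1.91643799e-02,  1.05772913e-02, -1.73102518e-05]), 'tcp_pos': array([ 242.51233555, -629.45053392,  198.9946517 ]), 'orientation': array([ 9.83139902e-01,  1.82853811e-01, -1.65910571e-04, -6.24060907e-04]), 'wrist_force': array([ 0.68853423, -0.40639522,  0.41199083]), 'wrist_torque': array([-0.00582028, -0.03239551, -0.03878838]), 'opening': 85.78082087388893}
side 386.2247633827315 386.2247633827315 276.2478084691705 209.58799319893882 [[-0.82520468 -0.56481627  0.00445186]
 [-0.41345021  0.5986492  -0.68605981]
 [ 0.38483264 -0.56798039 -0.72753153]] [ 464.90280208  411.16758308 1100.00734869]
top 458.09233471259205 458.09233471259205 279.51591836291146 209.5316455377413 [[ 0.02698898 -0.999543    0.01361542]
 [-0.98851392 -0.02871233 -0.14837735]
 [ 0.14870047 -0.00945448 -0.98883709]] [ -81.37114631  635.63328545 1609.43405485]
wrist 325.19226210127806 325.19226210127806 281.33893505388164 205.17125844725882 [[ 3.59020899e-01 -9.33329344e-01 -5.74110706e-04]
 [-9.00718673e-01 -3.46637703e-01  2.61817063e-01]
 [-2.44560556e-01 -9.34806852e-02 -9.65117348e-01]] [-674.7648424   -32.62835097  378.66794359]
```

View pics/side0.png

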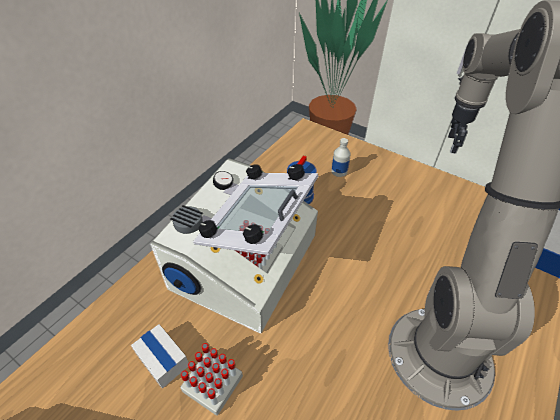

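View pics/top0.png

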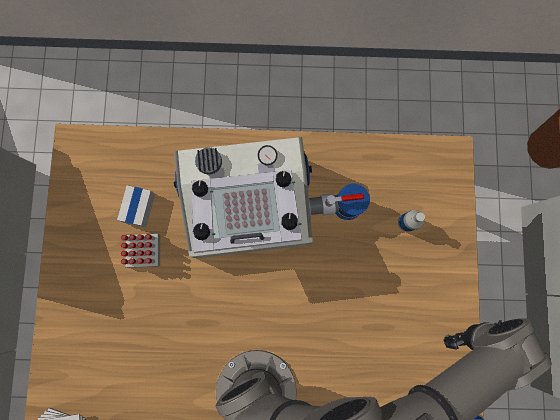

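View pics/wrist0.png

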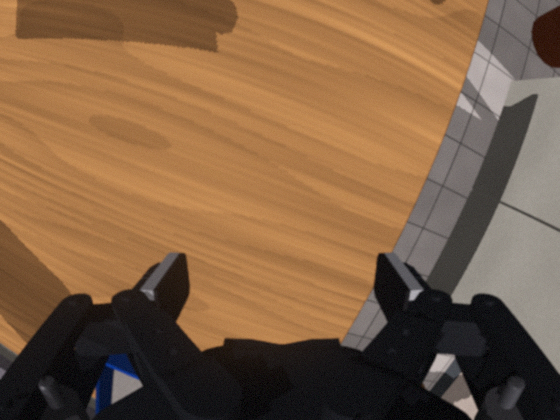

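The top view shows the box at about (245,198), with the canister right of it at (350,200), the bottle at (412,220) and the rack and carton on the left. The hatch is partly open. I'll zoom in to measure.

Run:
```python
import cv2
a=cv2.imread("pics/top0.png")[130:265,165:325];cv2.imwrite("pics/topz.png",cv2.resize(a,None,fx=4.9,fy=4.4,interpolation=cv2.INTER_CUBIC) if 0 else cv2.resize(a,None,fx=4.4,fy=4.4,interpolation=cv2.INTER_CUBIC))
a=cv2.imread("pics/side0.png")[150:335,145:325];cv2.imwrite("pics/sidez.png",cv2.resize(a,None,fx=3.2,fy=3.2,interpolation=cv2.INTER_CUBIC))
```

```text
(no output)
```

View pics/topz.png

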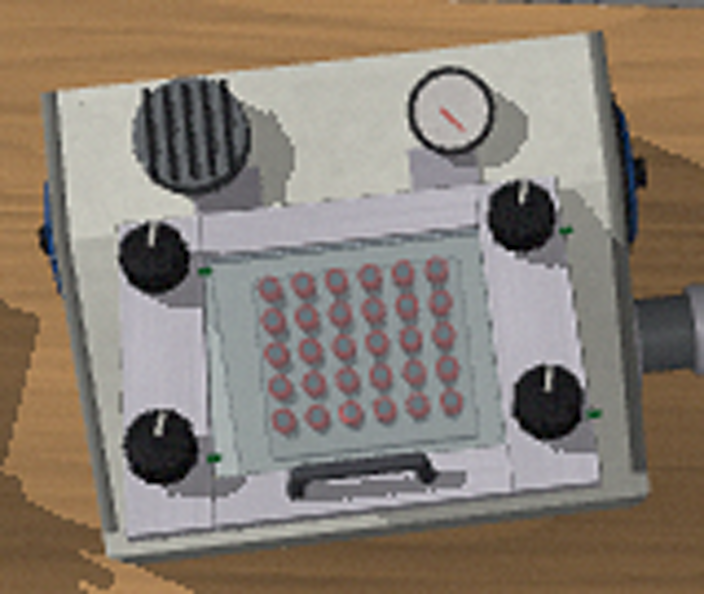

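View pics/sidez.png

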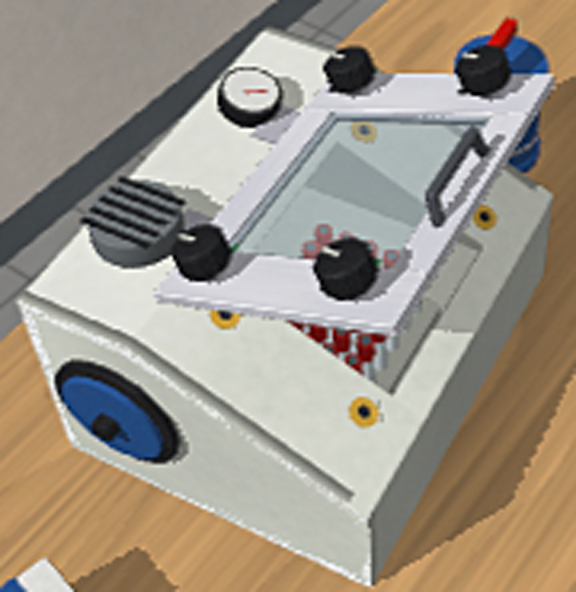

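```bash
cat > h.py <<'E'
import numpy as np, cv2
from scipy.optimize import least_squares
from scipy.spatial.transform import Rotation as Rot
from rig import manip
def ray(c,u,v,fish=False):
    x=np.array([(u-c["cx"])/c["fx"],(v-c["cy"])/c["fy"]])
    if fish:
        r=np.hypot(*x); d=np.array([*(np.sin(r)*x/r),np.cos(r)])
    else: d=np.array([*x,1.])
    R=np.array(c["R"]);t=np.array(c["t"])
    d=R.T@d; return -R.T@t, d/np.linalg.norm(d)
def onz(c,u,v,z,fish=False):
    o,d=ray(c,u,v,fish); return o+d*(z-o[2])/d[2]
def tri(rays):
    A=0;b=0
    for o,d in rays:
        P=np.eye(3)-np.outer(d,d);A=A+P;b=b+P@o
    return np.linalg.solve(A,b)
def proj(c,X):
    p=np.array(c["R"])@X+np.array(c["t"]); return np.array([c["cx"]+c["fx"]*p[0]/p[2],c["cy"]+c["fy"]*p[1]/p[2]])
E
python3 - <<'E'
from h import *
T=manip.capture("top");S=manip.capture("side")
z=lambda x,y:(x/4.4+165-.4,y/4.4+130-.4)
bl=onz(T,*z(47,92),236);br=onz(T,*z(603,33),236);fl=onz(T,*z(108,556),130);fr=onz(T,*z(648,492),130)
for n,p in zip("bl br fl fr".split(),(bl,br,fl,fr)):print(n,p.round(1))
print(np.linalg.norm(bl-br),np.linalg.norm(fl-fr),np.hypot(*(bl-fl)[:2]),np.hypot(*(br-fr)[:2]))
for v in (bl-br,fl-fr): print("yaw",np.arctan2(-v[0],v[1]))
for v in (bl-fl,br-fr): print("yaw",np.arctan2(v[1],v[0]))
s=lambda x,y:(x/3.2+145-.4,y/3.2+150-.4)
fls=tri([ray(S,*s(372,520)),ray(T,*z(108,556))]);print("fl tri",fls)
print("fl bottom side",onz(S,*s(372,584),0))
# fit
obs=[(T,z(47,92),(150,210,236)),(T,z(603,33),(150,-210,236)),(T,z(108,556),(-190,210,130)),(T,z(648,492),(-190,-210,130)),(S,s(372,520),(-190,210,130)),(S,s(372,584),(-190,210,0)),(S,s(20,296),(150,210,236))]
def W(p,X): c,q=np.cos(p[2]),np.sin(p[2]);return np.array([p[0]+c*X[0]-q*X[1],p[1]+q*X[0]+c*X[1],X[2]])
f=lambda p:np.concatenate([proj(c,W(p,X))-uv for c,uv,X in obs])
r=least_squares(f,[600,0,0.1],loss="soft_l1");print(r.x,f(r.x).round(1).reshape(-1,2))
p=r.x
np.save("box.npy",p)
# knob tops tri
kt={"fl":(160,446),"fr":(548,402),"rl":(154,258),"rr":(522,215)}
ks={"fl":(345,268),"fr":(484,70),"rl":(204,251),"rr":(350,68)}
c,q=np.cos(p[2]),np.sin(p[2])
hx,hz=-190+250*np.cos(np.radians(25)),130+250*np.sin(np.radians(25))
for k in kt:
    X=tri([ray(T,*z(*kt[k])),ray(S,*s(*ks[k]))]); d=X-np.array([p[0],p[1],0]); b=np.array([c*d[0]+q*d[1],-q*d[0]+c*d[1],d[2]])
    print(k,X.round(1),"box",b.round(1),"from hinge",hx-b[0],b[2]-hz, np.degrees(np.arctan2(b[2]-hz,hx-b[0])))
E
```

```text
bl [793.8 282.8 236. ]
br [ 851.9 -127.9  236. ]
fl [458. 238. 130.]
fr [ 518.8 -175.8  130. ]
414.72099198848167 418.29045217269385 338.75173004430326 336.52117605249657
yaw 0.14054132594106097
yaw 0.1458501705917143
yaw 0.13249427133787647
yaw 0.1430304480529083
fl tri [455.61590569 237.26990448 127.07158244]
fl bottom side [457.82094536 234.88461662   0.        ]
[6.74426084e+02 5.57096233e+01 1.42537908e-01] [[-0.7  0.2]
 [ 0.9 -0.2]
 [ 0.4  0.4]
 [ 1.   0.8]
 [-1.2 -1.1]
 [ 0.   0.7]
 [-0.5  0.6]]
fl [522.3 167.8 345.5] box [-134.7  132.5  345.5] from hinge 171.24334398494648 109.81881712985972 32.67216198013577
fr [559.2 -90.3 344.2] box [-134.8 -128.2  344.2] from hinge 171.3726156737023 108.54025189030432 32.348460481957936
rl [659.  186.8 293.5] box [  3.3 131.9 293.5] from hinge 33.25711956871888 57.850789712912274 60.106371562926455
rr [698.1 -70.6 292.2] box [   5.5 -128.4  292.2] from hinge 31.112329622620233 56.52166099990126 61.16942946005968
```

```bash
cat >> h.py <<'E'
p=np.load("box.npy"); A=np.radians(25)
HX,HZ=-190+250*np.cos(A),130+250*np.sin(A)
def W(X):
    c,q=np.cos(p[2]),np.sin(p[2]);return np.array([p[0]+c*X[0]-q*X[1],p[1]+q*X[0]+c*X[1],X[2]])
def hp(s,y,n,th=0.):
    "panel point: s from hinge to front, n off slope plane, hatch angle th"
    e=A-th
    return W((HX-s*np.cos(e)-n*np.sin(e),y,HZ-s*np.sin(e)+n*np.cos(e)))
def att(phi,tilt=A):
    "tool z = into panel (tilt from vertical); phi=rotation about tool z; phi=0: tool x uphill, tool y to the right"
    B=Rot.from_euler("z",p[2]).as_matrix()
    n=B@np.array([-np.sin(tilt),0,np.cos(tilt)]); u=B@np.array([np.cos(tilt),0,np.sin(tilt)])
    M=np.column_stack([u,np.cross(-n,u),-n])
    return (Rot.from_matrix(M)*Rot.from_euler("z",phi)).as_quat()
K={"fl":(200,130),"fr":(200,-130),"rl":(50,130),"rr":(50,-130)}
E
python3 - <<'E'
from h import *
print("bystanders: bottle",onz(manip.capture("top"),412,220,100))
np.set_printoptions(precision=2,suppress=True)
for k in K:
  for phi in np.arange(-3.14,3.14,.3927):
    a=manip.solve_ik(hp(*K[k],23),att(phi)); b=manip.solve_ik(hp(*K[k],85),att(phi))
    print(k,round(phi,2),a,None if b is None else "ok")
for th in (.8,.4,0):
  for t in (0,.2,A): print(th,t,manip.solve_ik(hp(232,-75,15,th),att(0,t)))
E
```

```text
bystanders: bottle [ 606.23324781 -528.26877947  100.        ]
fl -3.14 [ 0.3   0.06 -0.85  2.26  0.47  0.48  0.78] ok
fl -2.75 [ 0.42  0.08 -0.99  2.25  0.5   0.49  0.37] ok
fl -2.35 [ 0.32  0.06 -0.88  2.26  0.48  0.48 -0.  ] ok
fl -1.96 [ 0.37  0.07 -0.93  2.26  0.49  0.49 -0.41] ok
fl -1.57 [ 0.48  0.08 -1.05  2.25  0.52  0.5  -0.82] ok
fl -1.18 [ 0.39  0.07 -0.95  2.25  0.49  0.49 -1.2 ] ok
fl -0.78 [ 0.28  0.06 -0.83  2.26  0.47  0.48 -1.57] ok
fl -0.39 [ 0.09  0.04 -0.64  2.27  0.43  0.47 -1.94] ok
fl 0.0 [ 0.59  0.11 -1.17  2.25  0.57  0.51 -2.43] ok
fl 0.39 [-0.63  0.    0.07  2.3   0.39  0.46 -2.69] ok
fl 0.79 None ok
fl 1.18 None ok
fl 1.57 [ 0.48  0.08 -1.04  2.25  0.52  0.5   2.32] ok
fl 1.97 [ 0.48  0.08 -1.04  2.25  0.52  0.5   1.93] ok
fl 2.36 [ 0.48  0.08 -1.04  2.25  0.52  0.5   1.53] ok
fl 2.75 [ 0.48  0.08 -1.04  2.25  0.52  0.5   1.14] ok
fr -3.14 [ 0.48  0.07 -0.36  2.23 -0.21  0.43  2.02] ok
fr -2.75 [ 0.54  0.08 -0.41  2.23 -0.2   0.43  1.61] ok
fr -2.35 [ 0.57  0.08 -0.45  2.23 -0.19  0.43  1.21] ok
fr -1.96 [ 0.6   0.08 -0.48  2.22 -0.19  0.43  0.82] ok
fr -
[... 2198 characters left out ...]
1.24  1.98 -0.82  0.76 -2.23] ok
rr 1.97 [-0.9   0.4   1.24  1.98 -0.82  0.76 -2.63] None
rr 2.36 [ 0.91  0.33 -1.01  1.89  0.38  0.66  2.24] ok
rr 2.75 [ 0.91  0.33 -1.01  1.89  0.38  0.66  1.84] ok
0.8 0 [ 0.33  0.09 -0.4   1.76  0.03  1.3  -1.5 ]
0.8 0.2 [ 0.48 -0.04 -0.48  1.9  -0.05  1.08 -1.41]
0.8 0.4363323129985824 [ 0.67 -0.19 -0.56  2.07 -0.28  0.82 -1.18]
0.4 0 [ 0.33  0.11 -0.39  1.93  0.05  1.11 -1.51]
0.4 0.2 [ 0.46 -0.01 -0.47  2.07 -0.04  0.88 -1.41]
0.4 0.4363323129985824 [ 0.64 -0.14 -0.56  2.24 -0.29  0.61 -1.15]
0 0 [ 0.27  0.23 -0.36  2.01  0.1   0.92 -1.56]
0 0.2 [ 0.39  0.13 -0.44  2.15  0.05  0.67 -1.51]
0 0.4363323129985824 [ 0.54  0.04 -0.54  2.33 -0.13  0.35 -1.31]
```

Run:
```python
from h import *
q=att(0,.2)
for th in (1.0,.9,.5,0): assert manip.solve_ik(hp(230,-73,15,th),q) is not None
s=manip.sense()
manip.line_to(np.array([260,-560,430.]),v=350)
manip.command_gripper(0,40)
manip.move_ptp(hp(230,-73,15,1.08),q)
print(manip.sense()["time"],manip.sense()["tcp_pos"])
for th in np.arange(.95,.1,-.12):
    manip.line_to(hp(230,-73,15,th),v=160)
    f=manip.sense()["wrist_force"];print(round(th,2),f.round(1))
c=manip.capture("side");cv2.imwrite("pics/side1.png",c["color"][100:300,120:340,::-1].repeat(2,0).repeat(2,1))
print(manip.sense()["time"])
```

```text
4.0333 [547.86484853 -37.17742784 385.65971321]
0.95 [ 1.  -0.6  0.4]
0.83 [-0.  -0.1 -0.1]
0.71 [ 0.1 -0.2  0.7]
0.59 [0.4 0.3 0.2]
0.47 [0.5 0.4 0.1]
0.35 [-0.5 -0.6  0.5]
0.23 [0.3 0.1 0.4]
0.11 [ 0.1 -0.5  0.6]
6.6917
```

View pics/side1.png

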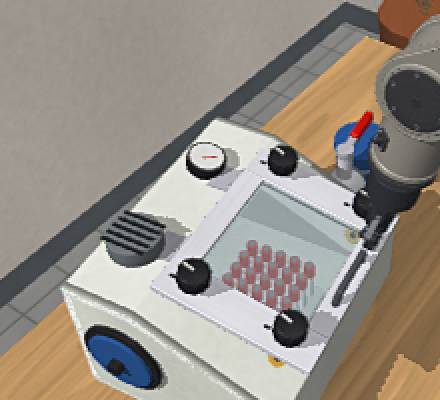

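The hatch has followed the fingers down and is nearly shut: the front-left knob is now at about (290,325) in this crop. I'll press on gently while watching the wrist force.

Run:
```python
from h import *
for th in np.arange(.08,-.05,-.01):
    manip.line_to(hp(230,-73,15,th),v=80)
    f=manip.sense()["wrist_force"];print(round(th,3),f.round(1))
    if f[2]>14: break
manip.dwell(.2)
print(manip.sense()["wrist_force"],manip.sense()["time"])
manip.line_to(hp(230,-73,90,0)+np.array([0,0,0.]),v=300)
manip.move_ptp(hp(120,0,230),att(-2.0))
for n in ("top","side"):
    c=manip.capture(n);cv2.imwrite(f"pics/{n}2.png",c["color"][:,:,::-1])
c=manip.capture("wrist");cv2.imwrite("pics/wrist2.png",c["color"][:,:,::-1]);np.save("w2.npy",c,allow_pickle=True)
print(manip.sense()["time"])
```

```text
0.08 [-0.2 -0.5  0.4]
0.07 [-0.9  0.5 -1. ]
0.06 [0.3 0.5 0.6]
0.05 [0.1 0.1 0.1]
0.04 [-0.4  0.4 -0.6]
0.03 [-0.5  0.9 -0.3]
0.02 [-0.1  0.1  0.6]
0.01 [-0.6  1.4  0.4]
0.0 [ 0.3  0.8 -0.1]
-0.01 [-0.1 -0.7 -0.1]
-0.02 [ 0.4  0.4 -0.3]
-0.03 [ 0.  -0.5  0.3]
-0.04 [-0.2 -0.5  0.7]
[ 0.86706953 -0.68191517  0.17979561] 10.1417
12.4583
```

View pics/wrist2.png

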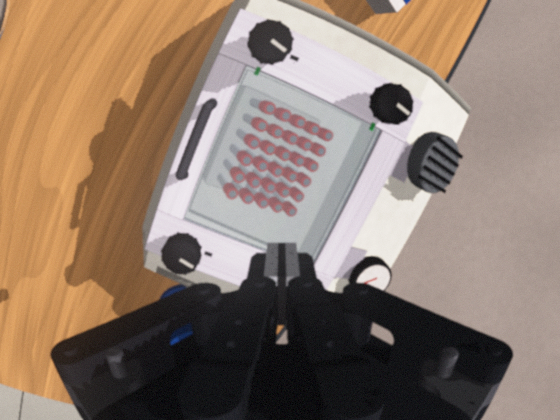

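View pics/side2.png

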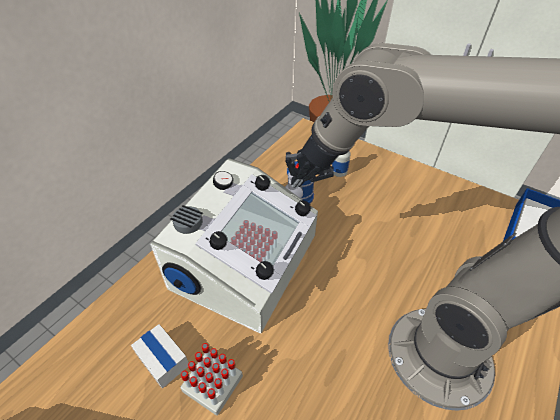

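Run:
```python
import cv2
a=cv2.imread("pics/side2.png")[150:335,145:325];cv2.imwrite("pics/sidez2.png",cv2.resize(a,None,fx=3.2,fy=3.2,interpolation=cv2.INTER_CUBIC))
a=cv2.imread("pics/top2.png")[130:265,165:325];cv2.imwrite("pics/topz2.png",cv2.resize(a,None,fx=4.4,fy=4.4,interpolation=cv2.INTER_CUBIC))
```

```text
(no output)
```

View pics/sidez2.png

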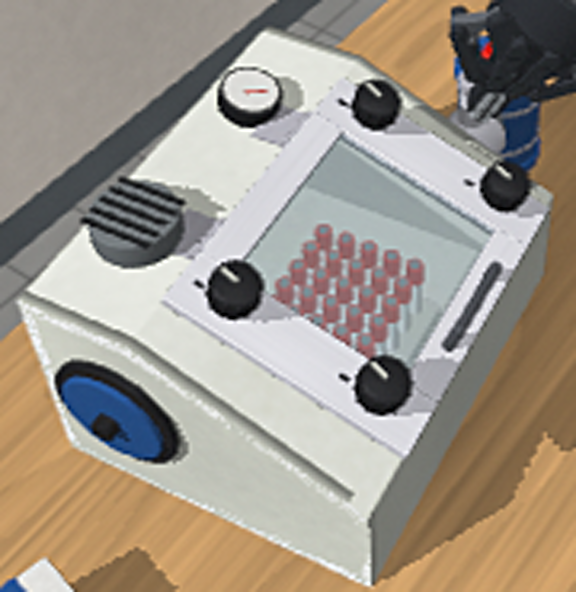

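View pics/topz2.png

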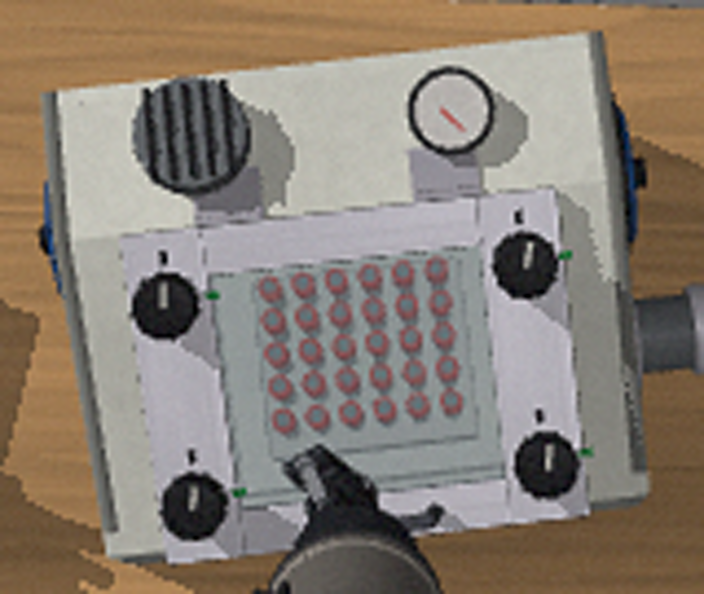

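The hatch now looks flat on the slope, with the knobs in topz2 at about (165,305), (194,506), (525,265) and (547,464). I'll triangulate them to confirm it's shut and to refine the grip points.

Run:
```python
from h import *
T=manip.capture("top");S=manip.capture("side");Wc=np.load("w2.npy",allow_pickle=True).item()
kt={"fl":(194,506),"fr":(547,464),"rl":(165,305),"rr":(525,265)}
ks={"fl":(383,385),"fr":(505,186),"rl":(234,289),"rr":(376,104)}
kw={"fl":(270,42),"fr":(182,253),"rl":(391,104)}
z=lambda x,y:(x/4.4+165-.4,y/4.4+130-.4); s=lambda x,y:(x/3.2+145-.4,y/3.2+150-.4)
c,q=np.cos(p[2]),np.sin(p[2])
def loc(X):
    d=X-np.array([p[0],p[1],0]); b=np.array([c*d[0]+q*d[1],-q*d[0]+c*d[1],d[2]])
    f,u=HX-b[0],b[2]-HZ
    return np.array([f*np.cos(A)-u*np.sin(A),b[1],f*np.sin(A)+u*np.cos(A)])
for k in kt:
    r=[ray(T,*z(*kt[k])),ray(S,*s(*ks[k]))]
    print(k,"T+S s,y,n",loc(tri(r)).round(1), "T+W",loc(tri([r[0],ray(Wc,*kw[k],True)])).round(1) if k in kw else "")
    # blob on plane n=41 in each
    nv=hp(0,0,1)-hp(0,0,0)
    for nm,(o,d) in zip("TS",r):
        t=((hp(0,0,41)-o)@nv)/(d@nv); print("   ",nm,loc(o+t*d).round(1))
```

```text
fl T+S s,y,n [194.8 132.1  58.6] T+W [191.3 130.1  66.3]
    T [200.8 134.6  41. ]
    S [197.1 121.8  41. ]
fr T+S s,y,n [ 194.3 -128.8   57. ] T+W [ 191.8 -128.1   60.1]
    T [ 199.6 -129.4   41. ]
    S [ 196.6 -142.7   41. ]
rl T+S s,y,n [ 44.8 132.5  45.6] T+W [ 43.7 131.   47.7]
    T [ 45.6 133.3  41. ]
    S [ 44.8 129.8  41. ]
rr T+S s,y,n [  45.1 -127.7   44.7] T+W 
    T [  45.7 -127.7   41. ]
    S [  45.2 -131.    41. ]
```

The rear knobs sit at n≈45 mm and the front ones at n≈57 mm, so the hatch is still about 0.08 rad open. The fingers lost contact near the end. I'll press again square to the panel, logging the actual TCP and force.

```bash
cat >> h.py <<'E'
def loc(X):
    c,q=np.cos(p[2]),np.sin(p[2])
    d=X-np.array([p[0],p[1],0]); b=np.array([c*d[0]+q*d[1],-q*d[0]+c*d[1],d[2]])
    f,u=HX-b[0],b[2]-HZ
    return np.array([f*np.cos(A)-u*np.sin(A),b[1],f*np.sin(A)+u*np.cos(A)])
E
python3 - <<'E'
from h import *
T=manip.capture("top");S=manip.capture("side")
for th in (0,.04,.083):
  for y in (160,-160):
    u=proj(T,hp(250,y,15,th));v=proj(S,hp(250,y,15,th))
    print(th,y,"topz",((u-[164.6,129.6])*4.4).round(),"sidez",((v-[144.6,149.6])*3.2).round())
q=att(-np.pi/2)
manip.move_ptp(hp(226,-73,55),q)
for n in (45,38,32):
    manip.line_to(hp(226,-73,n),v=100); s=manip.sense(); print(n,loc(s["tcp_pos"]).round(1),s["wrist_force"].round(1),s["opening"].round(1))
for n in ("side","wrist"):
    c=manip.capture(n);cv2.imwrite(f"pics/{n}3.png",c["color"][:,:,::-1])
print(s["time"])
E
```

```text
0 160 topz [173. 558.] sidez [402. 465.]
0 -160 topz [590. 510.] sidez [543. 218.]
0.04 160 topz [171. 562.] sidez [405. 460.]
0.04 -160 topz [591. 513.] sidez [547. 213.]
0.083 160 topz [170. 566.] sidez [409. 455.]
0.083 -160 topz [593. 517.] sidez [551. 207.]Traceback (most recent call last):
  File "<stdin>", line 10, in <module>
AttributeError: 'float' object has no attribute 'round'
```

Run:
```python
from h import *
for n in (38,32,26):
    manip.line_to(hp(226,-73,n),v=100); s=manip.sense(); print(n,loc(s["tcp_pos"]).round(1),s["wrist_force"].round(1),s["opening"])
for n in ("side","wrist"):
    c=manip.capture(n);cv2.imwrite(f"pics/{n}3.png",c["color"][:,:,::-1])
print(s["time"])
```

```text
38 [225.9 -72.8  38. ] [0.1 0.1 1.4] -0.03214288148585676
32 [226.2 -72.9  31.7] [-1.   1.1  0.5] -0.31219034396513534
26 [226.3 -72.9  25.7] [-0.2 -0.6  0.2] -0.4043881578845784
14.5333
```

View pics/wrist3.png

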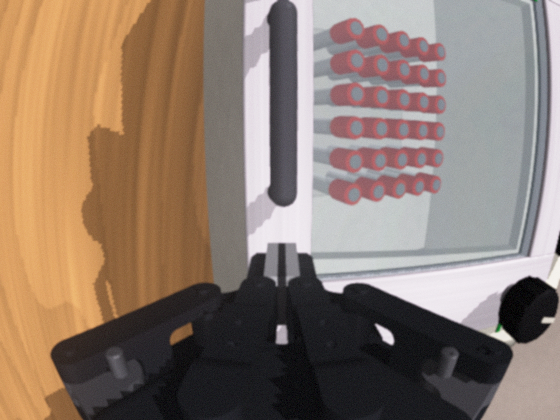

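View pics/side3.png

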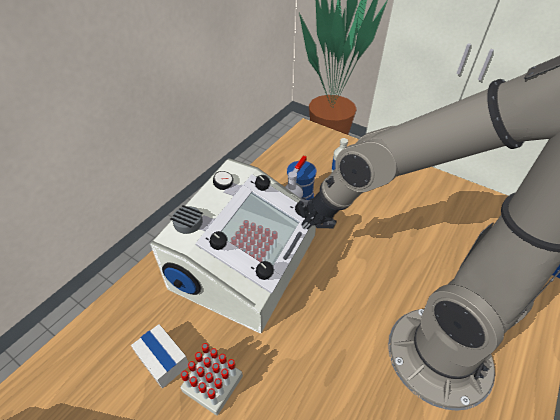

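Run:
```python
from h import *
for n in (20,16,13,10,7,4):
    manip.line_to(hp(226,-73,n),v=100); s=manip.sense(); print(n,loc(s["tcp_pos"]).round(1),s["wrist_force"].round(1))
    if np.linalg.norm(s["wrist_force"])>12: break
for n in ("side","wrist","top"):
    c=manip.capture(n);cv2.imwrite(f"pics/{n}4.png",c["color"][:,:,::-1])
a=cv2.imread("pics/side4.png")[150:335,145:345];cv2.imwrite("pics/sidez4.png",cv2.resize(a,None,fx=3.2,fy=3.2,interpolation=cv2.INTER_CUBIC))
a=cv2.imread("pics/top4.png")[130:265,165:325];cv2.imwrite("pics/topz4.png",cv2.resize(a,None,fx=4.4,fy=4.4,interpolation=cv2.INTER_CUBIC))
print(s["time"])
```

```text
20 [226.3 -72.9  19.7] [ 0.2 -0.3 -0.2]
16 [226.2 -72.9  15.8] [ 0.6 -0.2  0.7]
13 [226.1 -72.9  12.9] [-0.3  0.2  0. ]
10 [226.1 -72.9   9.8] [-0.8  1.1 -0. ]
7 [226.1 -73.    6.8] [-0.2  0.8 -0.3]
4 [226.1 -73.    3.8] [-0.2 -0.1  0.3]
16.1333
```

View pics/sidez4.png

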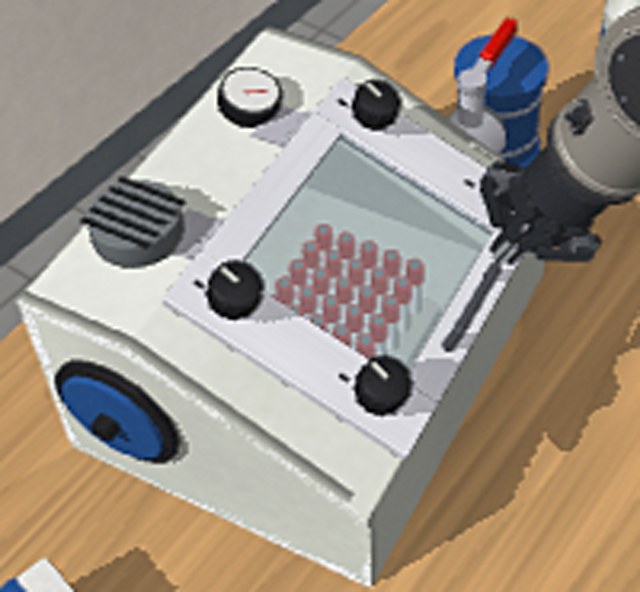

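View pics/topz4.png

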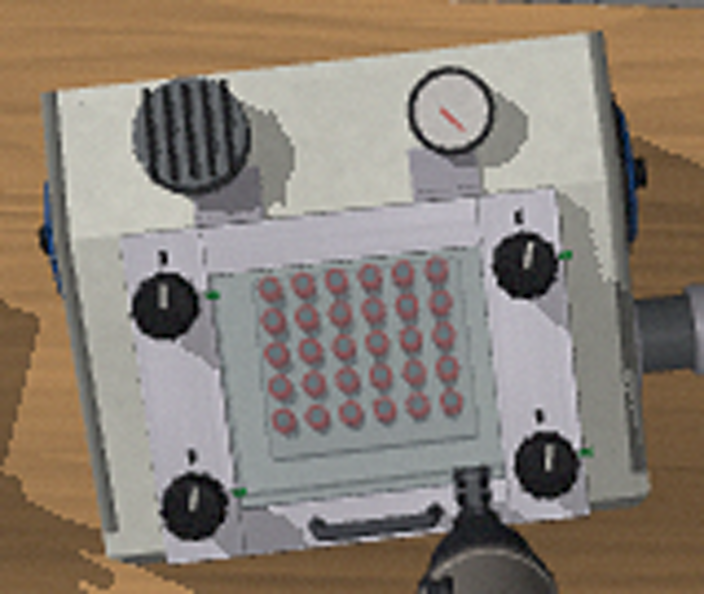

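View pics/wrist4.png

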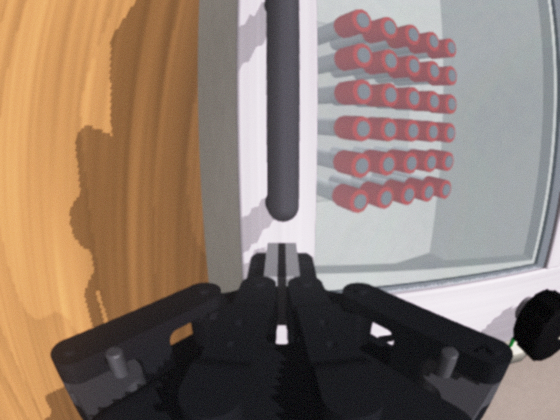

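Run:
```python
from h import *
T=manip.capture("top");S=manip.capture("side")
tz=lambda X:((proj(T,X)-[164.6,129.6])*4.4).round(); sz=lambda X:((proj(S,X)-[144.6,149.6])*3.2).round()
X=manip.sense()["tcp_pos"];print("tcp",X,tz(X),sz(X))
for th in (0,.08):
  for nm,a in {"handle end R":(232,-40,40),"handle end L":(232,40,40),"pressed pt":(226,-73,15),"rear corner L":(0,160,15),"rear corner R":(0,-160,15),"kfl top":(200,130,55),"kfl bot":(200,130,27)}.items(): print(th,nm,tz(hp(*a,th)),sz(hp(*a,th)))
```

```text
tcp [516.55546313 -40.69796029 143.79401019] [473. 489.] [484. 268.]
0 handle end R [433. 518.] [491. 279.]
0 handle end L [326. 530.] [455. 340.]
0 pressed pt [474. 493.] [489. 263.]
0 rear corner L [123. 239.] [164. 296.]
0 rear corner R [560. 191.] [344.  74.]
0 kfl top [198. 511.] [387. 388.]
0 kfl bot [202. 498.] [376. 400.]
0.08 handle end R [433. 522.] [496. 268.]
0.08 handle end L [325. 534.] [460. 330.]
0.08 pressed pt [475. 499.] [496. 253.]
0.08 rear corner L [122. 238.] [163. 295.]
0.08 rear corner R [560. 190.] [343.  74.]
0.08 kfl top [196. 512.] [389. 378.]
0.08 kfl bot [199. 502.] [379. 391.]
```

Run:
```python
import cv2
b=cv2.imread("pics/side4.png")[195:245,280:330]
a=cv2.imread("pics/top4.png")[220:270,250:300]
cv2.imwrite("pics/z4.png",cv2.hconcat([cv2.resize(x,None,fx=8,fy=8,interpolation=cv2.INTER_CUBIC) for x in (a,b)]))
```

```text
(no output)
```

View pics/z4.png

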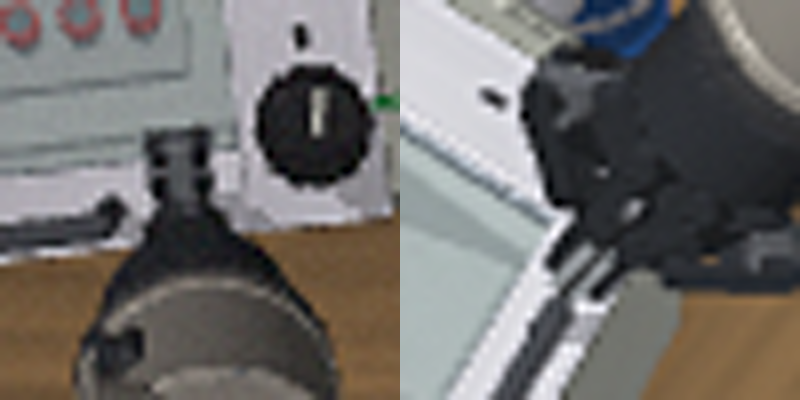

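The visible finger ends coincide with the rail's surface while the TCP reads n=4 and the force is zero. So the tips are passing through the rail without contact, and the earlier push must have come from something else touching. I'll press on the handle bar instead.

Run:
```python
from h import *
manip.line_to(hp(226,-73,85),v=300)
q=att(-np.pi/2)
manip.line_to(hp(231,0,78),v=300)
for n in (66,60,56,52,49,47,45,43):
    manip.line_to(hp(231.5,0,n),v=100); s=manip.sense(); print(n,loc(s["tcp_pos"]).round(1),s["wrist_force"].round(1))
    if np.linalg.norm(s["wrist_force"])>10: break
for n in ("side","top"):
    c=manip.capture(n);cv2.imwrite(f"pics/{n}5.png",c["color"][:,:,::-1])
a=cv2.imread("pics/side5.png")[150:335,145:345];cv2.imwrite("pics/sidez5.png",cv2.resize(a,None,fx=3.2,fy=3.2,interpolation=cv2.INTER_CUBIC))
print(s["time"])
```

```text
66 [232.3  -0.6  65.3] [-0.3 -0.3  0.6]
60 [ 2.317e+02 -2.000e-01  5.980e+01] [-0.2 -0.6  0.3]
56 [231.6   0.   55.9] [-0.7  1.  -0.7]
52 [2.317e+02 1.000e-01 5.180e+01] [ 0.3 -0.8 -0.5]
49 [2.317e+02 1.000e-01 4.880e+01] [-0.8 -0.6 -0.7]
47 [231.6   0.   46.9] [-1.3  0.1  0.9]
45 [231.6   0.   44.9] [ 1.2 -0.   0.6]
43 [231.6   0.   42.9] [-0.  -0.  -0.4]
19.2083
```

View pics/sidez5.png

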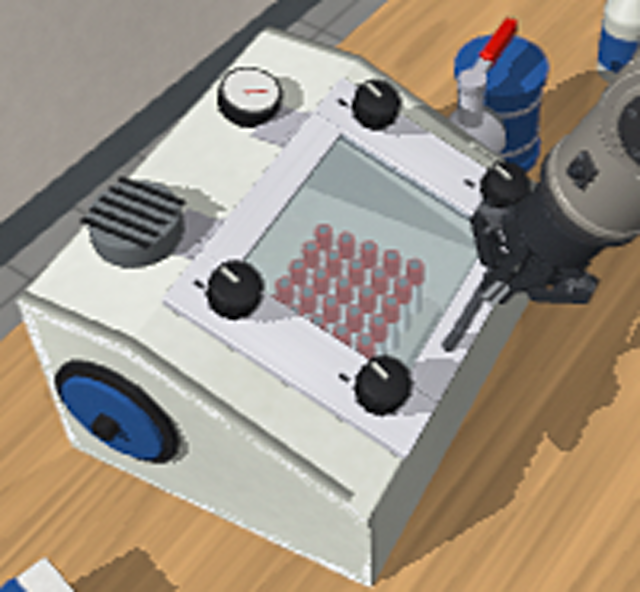

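Run:
```python
from h import *
T=manip.capture("top");S=manip.capture("side")
a=T["color"][215:275,225:285,::-1];b=S["color"][215:275,265:325,::-1]
cv2.imwrite("pics/z5.png",cv2.hconcat([cv2.resize(np.ascontiguousarray(x),None,fx=6.6,fy=6.6,interpolation=cv2.INTER_CUBIC) for x in (a,b)]))
# previous pose tip triangulation
r=[ray(T,272.3,238.5),ray(S,302.5,230)];print(loc(tri(r)))
for n in (23,43,63): X=hp(231.6,0,n);print(n,(proj(T,X)-[224.6,214.6])*6.6,(proj(S,X)-[264.6,214.6])*6.6+[396,0])
```

```text
[223.86790214 -77.16488412  23.69704306]
23 [173.00622794 211.6317417 ] [564.94137718 222.80679257]
43 [173.04806246 226.01811622] [583.31688988 204.6865084 ]
63 [173.09097461 240.77507837] [602.20560444 186.06015054]
```

View pics/z5.png

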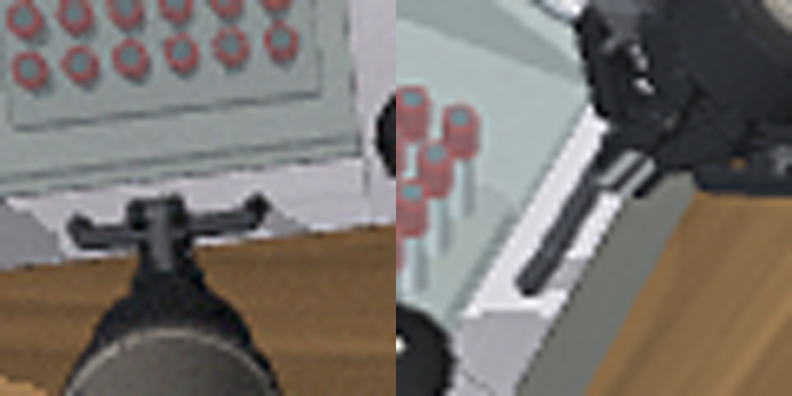

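Run:
```python
from h import *
c=manip.capture("wrist");s=manip.sense()
R=Rot.from_quat(s["orientation"]).as_matrix()
def fp(c,X):
    q=np.array(c["R"])@X+np.array(c["t"]);th=np.arctan2(np.hypot(*q[:2]),q[2]);r=c["fx"]*th
    return np.array([c["cx"],c["cy"]])+r*q[:2]/np.hypot(*q[:2])
for b in (0,10,20,30,40): print(b,fp(c,s["tcp_pos"]-R[:,2]*b).round(1))
cv2.imwrite("pics/wrist5.png",c["color"][:,:,::-1])
T=manip.capture("top");S=manip.capture("side")
tz=lambda X:((proj(T,X)-[164.6,129.6])*4.4).round(); sz=lambda X:((proj(S,X)-[144.6,149.6])*3.2).round()
for k in K:
  for th in (0,.04,.08): print(k,th,"mid",tz(hp(*K[k],41,th)),sz(hp(*K[k],41,th)),"top",tz(hp(*K[k],55,th)),sz(hp(*K[k],55,th)))
```

```text
0 [279.3 237. ]
10 [279.2 243.5]
20 [279.1 250.8]
30 [278.9 258.9]
40 [278.8 267.9]
fl 0 mid [200. 504.] [381. 394.] top [198. 511.] [387. 388.]
fl 0.04 mid [199. 506.] [383. 390.] top [197. 512.] [388. 383.]
fl 0.08 mid [197. 507.] [384. 385.] top [196. 512.] [389. 378.]
fr 0 mid [548. 464.] [503. 196.] top [549. 471.] [509. 189.]
fr 0.04 mid [549. 466.] [505. 191.] top [550. 471.] [511. 184.]
fr 0.08 mid [549. 467.] [506. 186.] top [551. 472.] [512. 179.]
rl 0 mid [170. 310.] [239. 293.] top [169. 315.] [243. 286.]
rl 0.04 mid [170. 309.] [238. 291.] top [168. 313.] [242. 283.]
rl 0.08 mid [169. 307.] [237. 288.] top [167. 311.] [240. 281.]
rr 0 mid [529. 270.] [379. 107.] top [530. 275.] [385. 100.]
rr 0.04 mid [529. 269.] [379. 105.] top [530. 273.] [383.  97.]
rr 0.08 mid [529. 267.] [378. 103.] top [530. 270.] [382.  95.]
```

View pics/wrist5.png

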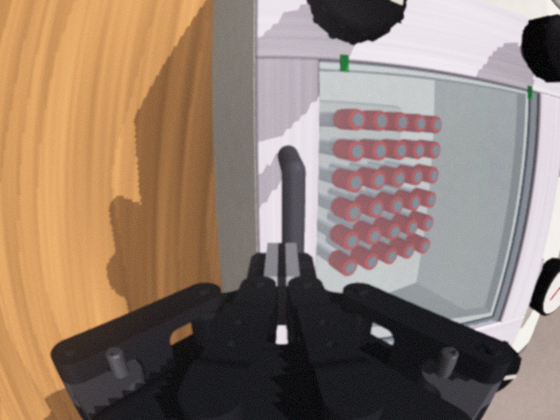

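Projected into the wrist view, the fingertips appear about 20 mm short of the reported TCP, and the side and top views agree. So I've probably had no contact yet. I'll keep going down onto the bar until the force rises.

Run:
```python
from h import *
for n in np.arange(40,14,-3):
    manip.line_to(hp(231.5,0,n),v=100); s=manip.sense(); print(n,loc(s["tcp_pos"]).round(1),s["wrist_force"].round(1))
    if np.linalg.norm(s["wrist_force"])>6: break
for n in ("side","top"):
    c=manip.capture(n);cv2.imwrite(f"pics/{n}6.png",c["color"][:,:,::-1])
a=cv2.imread("pics/side6.png")[150:335,145:345];cv2.imwrite("pics/sidez6.png",cv2.resize(a,None,fx=3.2,fy=3.2,interpolation=cv2.INTER_CUBIC))
print(s["time"])
```

```text
40 [2.317e+02 1.000e-01 3.980e+01] [-0.1  0.6  0.3]
37 [231.7   0.   36.8] [-0.2 -1.3  0.6]
34 [231.6   0.   33.8] [-0.6 -0.  -0.2]
31 [2.316e+02 1.000e-01 3.090e+01] [ 0.2  0.2 -0.1]
28 [231.6   0.   27.8] [ 0.  -0.4  0.1]
25 [231.6   0.   24.8] [ 0.3 -0.2 -0.3]
22 [2.316e+02 1.000e-01 2.180e+01] [-0.1 -0.1 -0.4]
19 [231.5   0.   18.8] [-0.1  0.2 -0.6]
16 [231.6   0.   15.8] [-0.8 -0.7  1.6]
21.8083
```

View pics/sidez6.png

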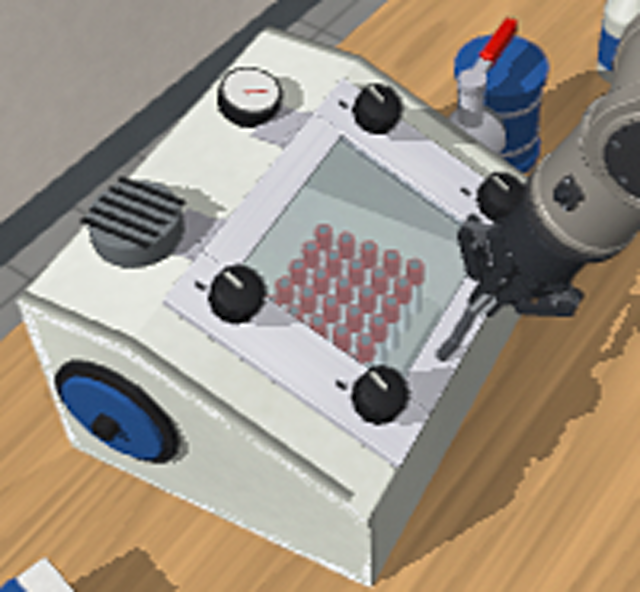

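The hatch moved: the front-left knob is now at (380,395), and the model for shut gives (381,394). I'll press a little more until the force confirms the gasket.

Run:
```python
from h import *
for n in np.arange(14.5,6,-1.5):
    manip.line_to(hp(231.5,0,n),v=100); s=manip.sense(); print(n,loc(s["tcp_pos"]).round(1),s["wrist_force"].round(1))
    if np.linalg.norm(s["wrist_force"])>8: break
for n in ("side","top"):
    c=manip.capture(n);cv2.imwrite(f"pics/{n}7.png",c["color"][:,:,::-1])
a=cv2.imread("pics/side7.png")[150:335,145:345];cv2.imwrite("pics/sidez7.png",cv2.resize(a,None,fx=3.2,fy=3.2,interpolation=cv2.INTER_CUBIC))
print(s["time"])
```

```text
14.5 [231.5   0.   14.4] [-0.1  0.2 -0.2]
13.0 [231.4  -0.   13.2] [-8.8 -0.3 11.7]
22.4083
```

View pics/sidez7.png

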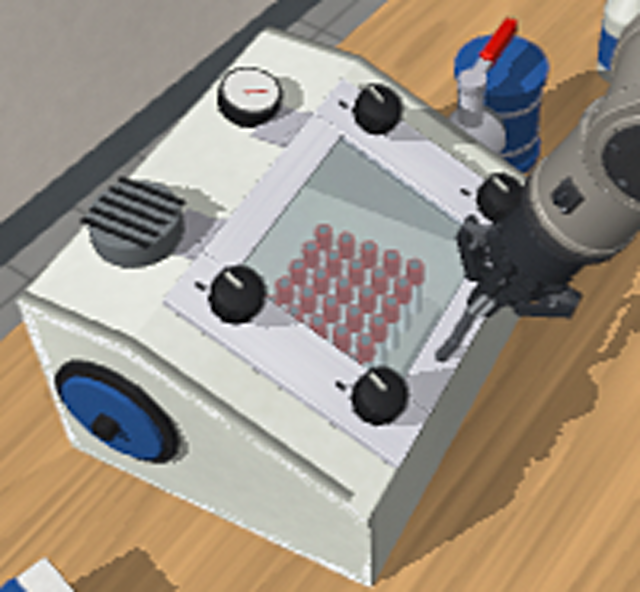

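Run:
```python
from h import *
c=manip.capture("wrist");s=manip.sense()
R=Rot.from_quat(s["orientation"]).as_matrix()
def fp(c,X):
    q=np.array(c["R"])@X+np.array(c["t"]);th=np.arctan2(np.hypot(*q[:2]),q[2]);r=c["fx"]*th
    return np.array([c["cx"],c["cy"]])+r*q[:2]/np.hypot(*q[:2])
cc=-np.array(c["R"]).T@np.array(c["t"]); print("cam in tool",R.T@(cc-s["tcp_pos"]),"cam axis in tool",R.T@np.array(c["R"])[2])
for b in (0,10,20,30,40):
    print(b,[fp(c,s["tcp_pos"]+R@np.array([x,y,-b])).round(0) for x,y in ((11,0),(-11,0),(11,43),(11,-43))])
```

```text
cam in tool [  66.1785248     1.13575563 -174.01944196] cam axis in tool [-2.62608879e-01  1.32313117e-04  9.64902357e-01]
0 [array([279., 219.]), array([279., 255.]), array([355., 218.]), array([204., 218.])]
10 [array([279., 224.]), array([279., 262.]), array([359., 224.]), array([200., 224.])]
20 [array([279., 231.]), array([279., 270.]), array([363., 230.]), array([196., 230.])]
30 [array([279., 238.]), array([279., 279.]), array([368., 237.]), array([191., 237.])]
40 [array([279., 246.]), array([279., 289.]), array([373., 245.]), array([185., 245.])]
```

Force was 14.6 N with the knobs at their shut positions, so the hatch is seated. The contact height and the wrist view agree that the real fingertips end about 33 mm behind the reported TCP when shut, and about 46 mm when open. I'll allow for that in the knob grips, starting with the front-left knob.

```bash
cat >> h.py <<'E'
P0=-2.3; NG=-13.; NU=27.
def over(k):
    manip.line_to(hp(*K[k],NU),att(P0),v=330)
def turn(k,ang,strength=50):
    manip.line_to(hp(*K[k],NG),v=160)
    f0=manip.sense()["wrist_force"]
    manip.command_gripper(40,strength)
    s=manip.sense();q=np.array(s["q"]);q0=q.copy()
    q[6]-=ang; manip.move_j(q)
    s2=manip.sense()
    print(k,"f down",f0.round(1),"open",round(s["opening"],1),"f",s["wrist_force"].round(1),"after",s2["wrist_force"].round(1),"tq",s2["wrist_torque"].round(2),"dq7",round(s2["q"][6]-q0[6],3))
def rel(k):
    manip.command_gripper(70)
    manip.line_to(hp(*K[k],NU),v=250)
E
python3 - <<'E'
from h import *
for k in K: print(k,[None if (a:=manip.solve_ik(hp(*K[k],n),att(f))) is None else a.round(2) for n in (NG,NU) for f in (P0,P0+.9)])
E
```

```text
fl [array([ 0.1 ,  0.13, -0.67,  2.27,  0.63,  0.43, -0.21]), array([ 0.06,  0.13, -0.63,  2.27,  0.62,  0.43, -1.1 ]), array([ 0.1 ,  0.03, -0.66,  2.27,  0.42,  0.48, -0.01]), array([ 0.1 ,  0.03, -0.65,  2.27,  0.42,  0.48, -0.91])]
fr [array([ 0.53,  0.15, -0.43,  2.23, -0.13,  0.35,  1.1 ]), array([ 0.44,  0.15, -0.34,  2.24, -0.18,  0.35,  0.24]), array([ 0.49,  0.06, -0.37,  2.23, -0.22,  0.44,  1.18]), array([ 0.47,  0.06, -0.34,  2.23, -0.22,  0.44,  0.29])]
rl [array([ 0.18,  0.29, -0.72,  1.94,  0.57,  0.63, -0.02]), array([ 0.1 ,  0.27, -0.62,  1.95,  0.52,  0.61, -0.88]), array([ 0.15,  0.2 , -0.67,  1.94,  0.44,  0.67,  0.09]), array([ 0.12,  0.2 , -0.63,  1.94,  0.42,  0.66, -0.8 ])]
rr [array([ 0.42,  0.27, -0.42,  1.91,  0.07,  0.55,  0.85]), array([ 0.33,  0.26, -0.31,  1.92,  0.01,  0.54,  0.01]), array([ 0.43,  0.21, -0.41,  1.91,  0.01,  0.61,  0.91]), array([ 0.33,  0.2 , -0.3 ,  1.92, -0.04,  0.61,  0.05])]
```

Run:
```python
from h import *
manip.line_to(hp(231.5,0,45),v=250)
manip.command_gripper(70)
over("fl")
c=manip.capture("wrist");cv2.imwrite("pics/wrist8.png",c["color"][:,:,::-1])
for n in ("side","top"):
    c=manip.capture(n);cv2.imwrite(f"pics/{n}8.png",c["color"][:,:,::-1])
a=cv2.imread("pics/side8.png")[150:335,145:345];cv2.imwrite("pics/sidez8.png",cv2.resize(a,None,fx=3.2,fy=3.2,interpolation=cv2.INTER_CUBIC))
print(manip.sense()["time"])
```

```text
24.5333
```

View pics/wrist8.png

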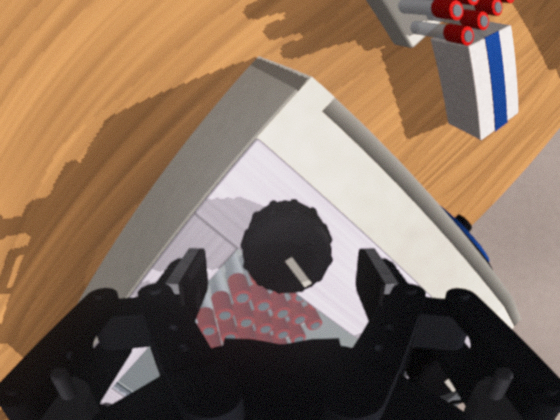

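View pics/sidez8.png

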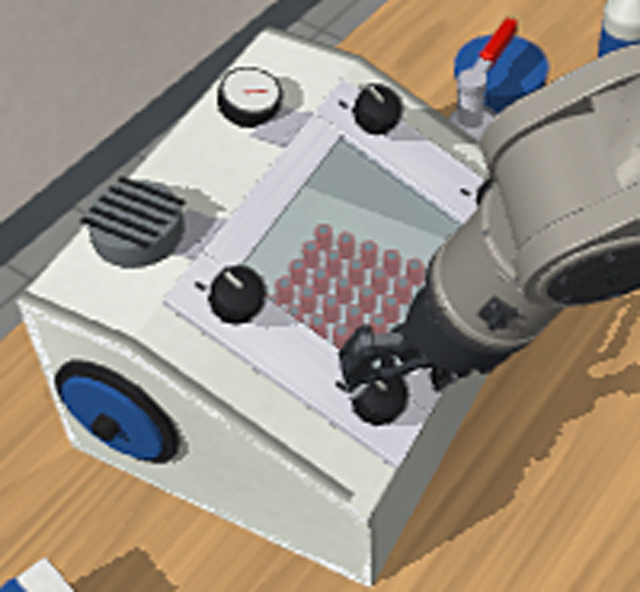

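The wrist view shows the front-left knob at (287,250) and the finger midline at x=282, so there's a 2–3 mm offset to the left. The triangulation gave +2 mm in y and −1.5 mm in s, which agrees. I'll apply the shift and turn the first knob.

```bash
cat >> h.py <<'E'
K={k:(a-1.,b+2.) for k,(a,b) in K.items()}
E
python3 - <<'E'
from h import *
manip.line_to(hp(*K["fl"],NU),v=100)
turn("fl",.85)
c=manip.capture("wrist");cv2.imwrite("pics/wrist9.png",c["color"][:,:,::-1])
print(manip.sense()["time"])
E
```

```text
fl f down [0.2 1.2 0.1] open 45.1 f [-9.6 -2.8 11.5] after [  9.5   3.1 -11.4] tq [ 0.51 -0.23 -0.03] dq7 -0.849
26.425
```

View pics/wrist9.png

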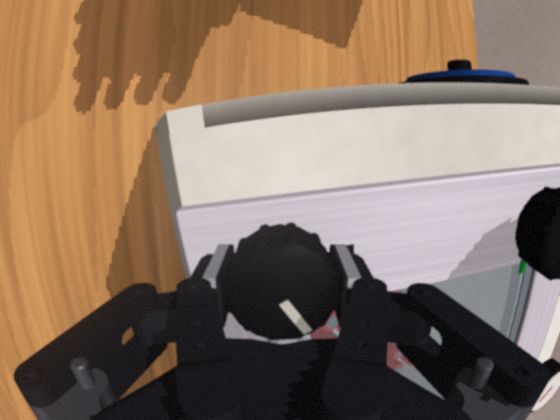

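The front-left knob turned with the grip, since its white line kept the same angle to the fingers. Next is the rear-right, then a look.

```bash
cat > look.py <<'E'
from h import *
def look(i):
    T=manip.capture("top")["color"][130:265,165:325,::-1];S=manip.capture("side")["color"][150:285,165:325,::-1]
    cv2.imwrite(f"pics/L{i}.png",cv2.hconcat([cv2.resize(np.ascontiguousarray(x),None,fx=2.5*1,fy=2.5,interpolation=cv2.INTER_CUBIC) for x in (T,S)]))
E
python3 - <<'E'
from look import *
rel("fl"); over("rr")
c=manip.capture("wrist");cv2.imwrite("pics/wrist10.png",c["color"][:,:,::-1]);look(10)
print(manip.sense()["time"])
E
```

```text
29.2
```

View pics/wrist10.png

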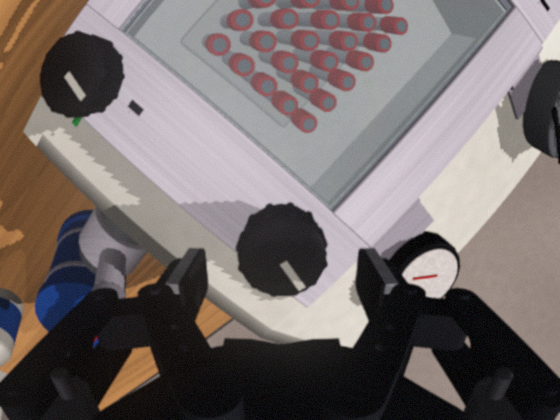

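View pics/L10.png

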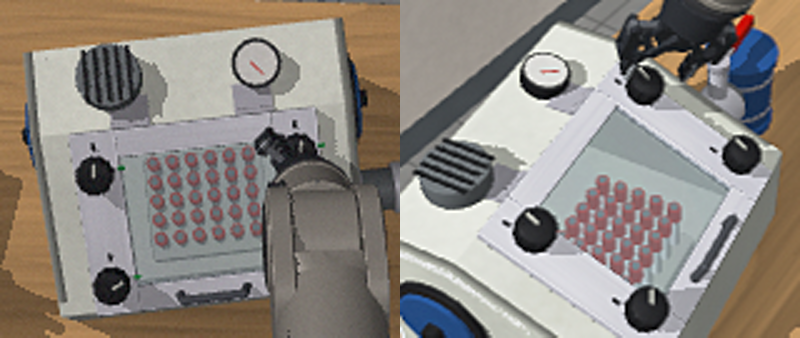

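Run:
```python
from h import *
T=manip.capture("top")
for n,u,v,z in (("gauge",450,110,266),("gauge front",455,153,266),("vent",190,135,266),("ventfront",195,193,266)):
    X=onz(T,u/4.4+164.6,v/4.4+129.6,z);print(n,loc(X).round(0))
```

```text
gauge [-66. -86.   3.]
gauge front [-37. -86.  16.]
vent [-68. 102.   2.]
ventfront [-29. 103.  20.]
```

Front-left is at about half turn, and its line points diagonally in the top view. Rear-right is centred between the fingers at (282,250), and the gauge is clear. I'll do the rear-right and then the front-right.

Run:
```python
from look import *
turn("rr",.85); rel("rr"); print(manip.sense()["time"])
over("fr"); look(11)
c=manip.capture("wrist");cv2.imwrite("pics/wrist11.png",c["color"][:,:,::-1])
print(manip.sense()["time"])
```

```text
rr f down [-0.5  0.2  0.6] open 44.9 f [-5.5  1.   5.3] after [ 9.9  2.3 -8.3] tq [ 0.26 -0.58 -0.11] dq7 -0.85
31.525
32.85
```

View pics/L11.png

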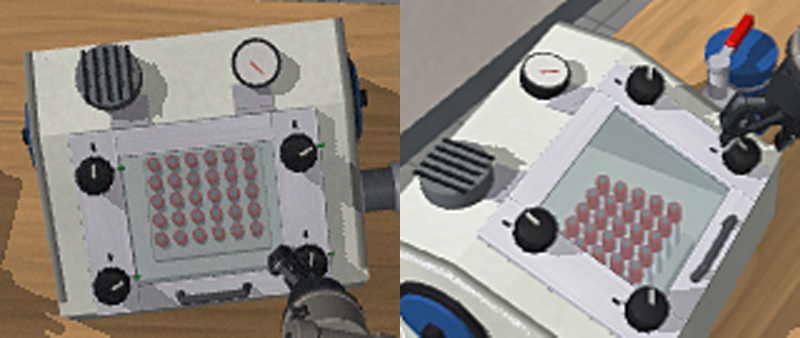

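View pics/wrist11.png

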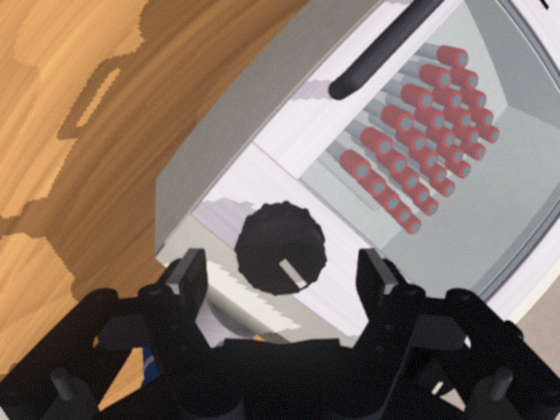

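Front-left and rear-right both sit at about half turn, and the hatch is still at its shut position. Front-right is centred at (281,250). I'll do front-right, rear-left, then move back over front-left.

Run:
```python
from look import *
turn("fr",.85); rel("fr"); over("rl")
c=manip.capture("wrist");cv2.imwrite("pics/wrist12.png",c["color"][:,:,::-1])
turn("rl",.85); rel("rl"); over("fl"); look(12)
c=manip.capture("wrist");cv2.imwrite("pics/wrist13.png",c["color"][:,:,::-1])
print(manip.sense()["time"])
```

```text
fr f down [-0.1 -0.8 -0.6] open 45.1 f [-7.6  1.1  8.2] after [ 10.5   4.5 -11.3] tq [ 0.71 -0.3   0.13] dq7 -0.849
rl f down [ 0.3  0.1 -0.6] open 45.3 f [-7.2 -3.2  8.4] after [ 10.    3.4 -11.9] tq [ 0.68 -0.37  0.08] dq7 -0.85
39.6833
```

View pics/L12.png

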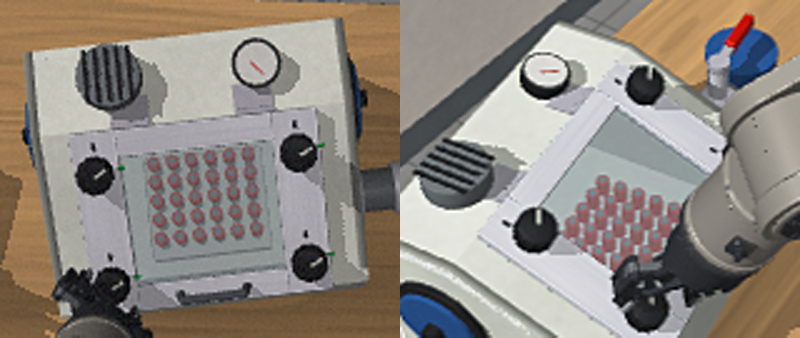

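View pics/wrist13.png

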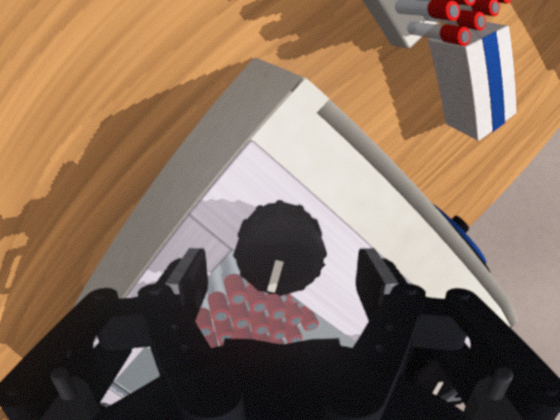

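All four lines are at about half turn. Second round, same crosswise order.

Run:
```python
from look import *
turn("fl",.80); rel("fl"); over("rr"); look(13)
turn("rr",.80); rel("rr"); over("fr"); look(14)
c=manip.capture("wrist");cv2.imwrite("pics/wrist14.png",c["color"][:,:,::-1])
print(manip.sense()["time"])
```

```text
fl f down [-0.7  0.1  0.9] open 45.2 f [-12.2  -2.4  12.5] after [-3.2  0.4  9.4] tq [-0.29  0.45  0.94] dq7 -0.797
rr f down [-0.7  0.7  0.6] open 45.0 f [-7.5 -0.2  9.3] after [0.8 0.6 5.1] tq [-0.2  -0.05  0.64] dq7 -0.797
47.5667
```

View pics/L14.png

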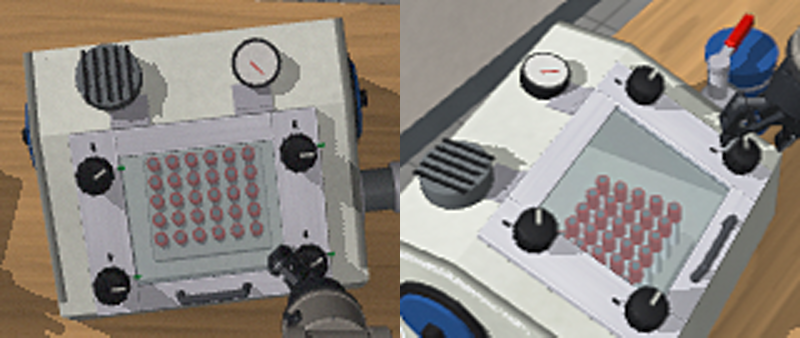

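Run:
```python
from look import *
T=manip.capture("top")["color"][130:265,165:325,::-1];cv2.imwrite("pics/topz14.png",cv2.resize(np.ascontiguousarray(T),None,fx=4.4,fy=4.4,interpolation=cv2.INTER_CUBIC))
```

```text
(no output)
```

View pics/topz14.png

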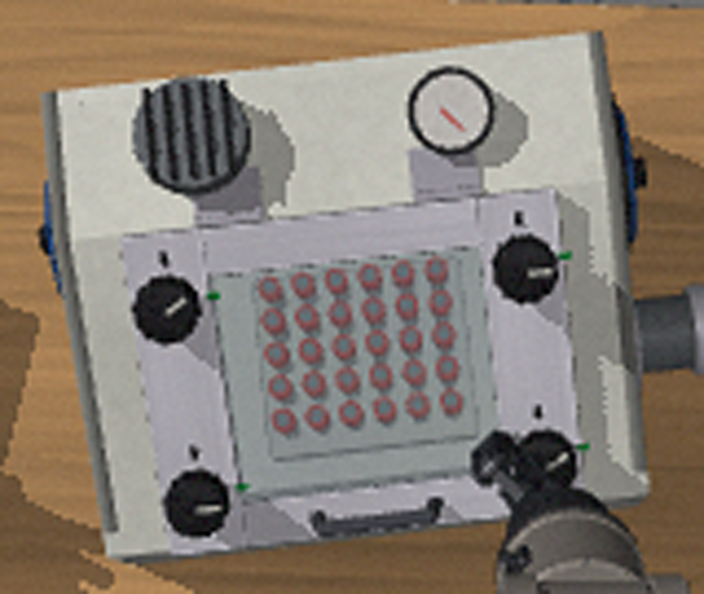

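Front-left and rear-right are home: their lines lie along the box's right-hand direction towards the green marks, and the stop torque was 0.6–0.9 N m. Now the other pair.

Run:
```python
from look import *
turn("fr",.80); rel("fr"); over("rl")
turn("rl",.80); rel("rl")
manip.line_to(hp(60,20,150),v=350); look(15)
T=manip.capture("top")["color"][:,:,::-1];cv2.imwrite("pics/top15.png",T);cv2.imwrite("pics/topz15.png",cv2.resize(np.ascontiguousarray(T[130:265,165:325]),None,fx=4.4,fy=4.4,interpolation=cv2.INTER_CUBIC))
cv2.imwrite("pics/wrist15.png",manip.capture("wrist")["color"][:,:,::-1])
print(manip.sense()["time"])
```

```text
fr f down [-0.5 -0.4  1. ] open 44.5 f [-8.2  2.3 11.2] after [-1.4  4.7  7.9] tq [0.71 0.02 0.78] dq7 -0.797
rl f down [-0.2  0.8  0.3] open 44.9 f [-8.8 -4.4 10.1] after [ 5.2  5.3 -6.8] tq [0.78 0.17 0.66] dq7 -0.799
54.5083
```

View pics/topz15.png

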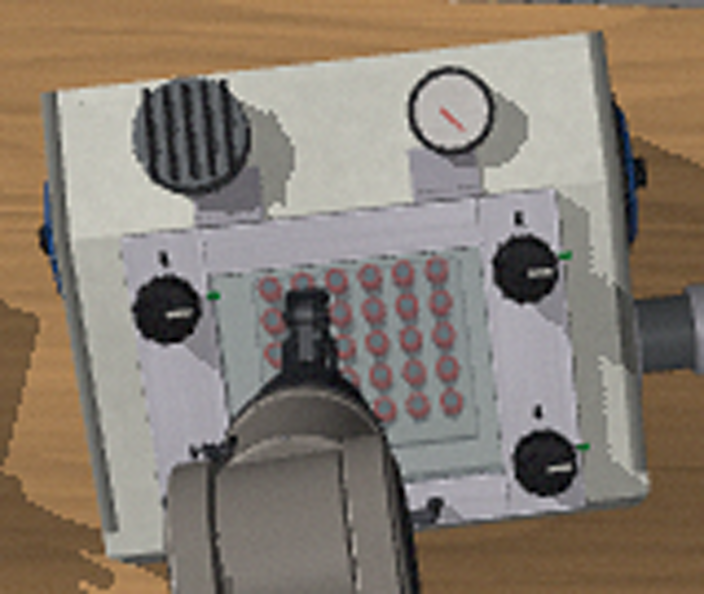

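View pics/L15.png

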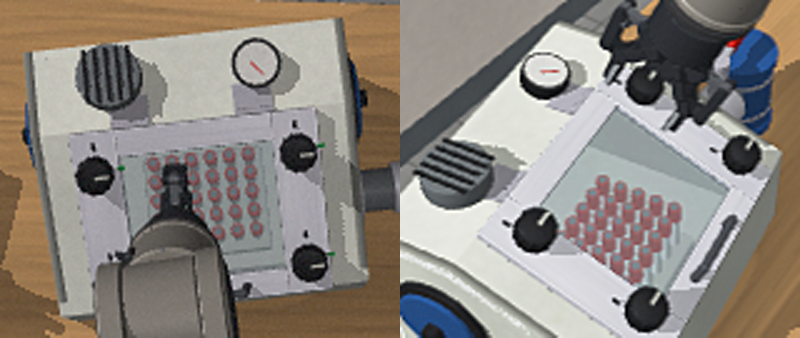

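View pics/wrist15.png

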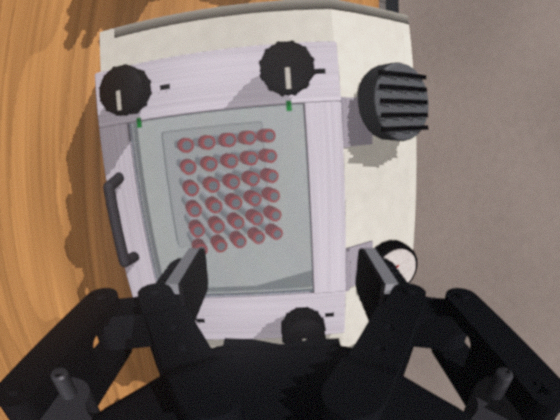

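View pics/top15.png

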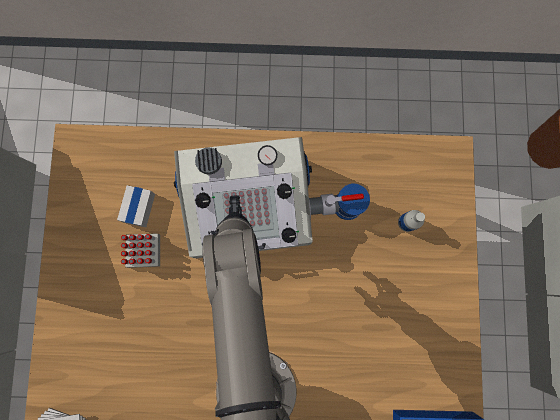

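All four lines point at the green marks, and the bystanders match their starting positions. I have time left, so I'll make one gentle confirming press on the handle to be sure the hatch is seated.

Run:
```python
from look import *
manip.command_gripper(0,40)
manip.line_to(hp(231.5,0,50),att(-np.pi/2),v=300)
manip.line_to(hp(231.5,0,18),v=120)
for n in (15.5,14.2,13.3,12.5):
    manip.line_to(hp(231.5,0,n),v=60); f=manip.sense()["wrist_force"]; print(n,f.round(1))
    if np.linalg.norm(f)>7: break
manip.line_to(hp(231.5,0,110),v=300)
look(16); T=manip.capture("top")["color"][:,:,::-1]
cv2.imwrite("pics/topz16.png",cv2.resize(np.ascontiguousarray(T[130:265,165:325]),None,fx=4.4,fy=4.4,interpolation=cv2.INTER_CUBIC))
print(manip.sense()["time"],manip.sense()["wrist_force"])
```

```text
15.5 [ 0.6 -0.2  0.8]
14.2 [ 0.5 -0.1 -0. ]
13.3 [-5.6 -0.5  8.3]
58.5917 [-0.21884428  0.34669133 -0.55464743]
```

View pics/L16.png

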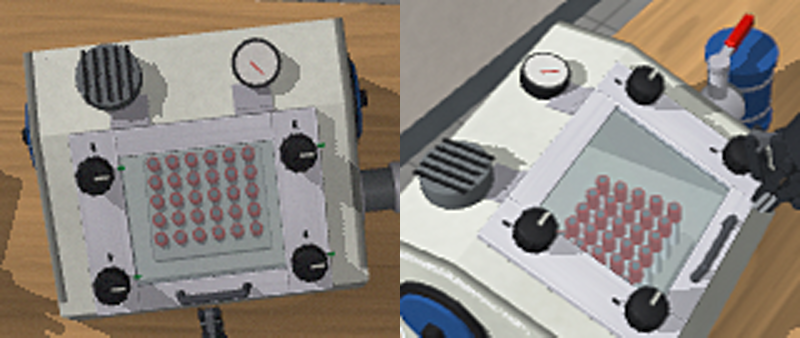

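The handle meets the same hard stop at the same height as before, so the hatch is seated. All four lines are at the green marks and the robot is clear, so I'm handing in.

```bash
python3 -c "
from rig import manip
manip.sign_off();print(manip.sense()['time'])"
```

```text
the job is handed in; nothing more can be done
the job is handed in; nothing more can be done
```

The hatch is shut and all four knobs are turned home. I handed the job in at about 58.6 s of the 72 s allowed; no verdict is reported.

- **Closing:** My first push left the hatch about 0.08 rad open. The real fingertips end about 33 mm behind the reported TCP (seen in the camera views and by touch, and contrary to the spec), so my early presses stopped short. I then pressed the handle bar down to a hard stop at about 15 N.
- **Knobs:** I went front left, rear right, front right, rear left in both rounds. The first round turned each knob 0.85 rad. The second turned each 0.80 rad more, up to its stop, where I read 0.6–0.9 N m against about 0.2 N m for turning freely.
- **Last checks:**
  - All four white lines point at the green marks.
  - A final press on the handle met the same hard stop at the same height (about 10 N).
  - Shortly before that, the bottle, carton and tube rack stood at their starting places in the top view.
  - The robot was clear of everything, with the wrist force back near zero.

No final check failed. I had no direct reading of the hatch or knob angles, so they rest on the pictures and the forces.

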